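# Load a swing-out centrifuge rotor so that it is balanced

## Task

Load the swing-out rotor so that it is balanced: put the loose screw-capped container upright in the bucket directly opposite the container that is already loaded, set a reducing sleeve, collar up, fully down in each of the two empty buckets between them, and put the two matching tall tubes from the rack of three upright, fully down, one in each sleeve. Lower every piece to its seat before letting it go rather than dropping it, and leave the loaded container and the short tube where they stand.

Things in the scene. Friction and masses are not known exactly. Their poses are not given: they have to be found in the camera images.
- rotor: Fixed rotor, aluminium, 4 steel buckets, on a black stand (sizes in mm throughout). Origin: centre of stand, worktop height; z up. Upright buckets centred 80 out on +x (holds the loaded container), -x (across from it), +y, -y; inner floor 26, rim 70 above worktop; bore 36 at floor widening to 42 at rim; outside 50. Arms between them 125 long, up to 65 high; hub nut 30 wide, 87 high.
- container_loaded: Screw-capped sample container, 85 tall: white body 28 in diameter with paper label, grey knurled cap 32 in diameter over its top 17 mm; 35 g nominal. Origin: centre of underside, z up its axis. Starts in the rotor's +x bucket, underside 26 above the worktop, and stays there.
- container_loose: Screw-capped sample container, 85 tall: white body 28 in diameter with paper label, grey knurled cap 32 in diameter over its top 17 mm; 35 g nominal. Origin: centre of underside, z up its axis. Starts on the worktop; the same as the loaded one. Seated in a bucket its underside is 26 above the worktop.
- sleeve_1: Reducing sleeve, white, 64 tall, 45 g, one of two alike: body 31 in diameter at the foot to 35, collar 46 in diameter at heights 48 to 64. Bore open upward: 28 wide at the top narrowing to 19, floor 4 above its underside. Starts on the worktop, collar up. Rests on the bucket's floor; collar stays 4 above the rim. Origin: centre of underside, z up its axis.
- sleeve_2: Reducing sleeve, white, 64 tall, 45 g, one of two alike: body 31 in diameter at the foot to 35, collar 46 in diameter at heights 48 to 64. Bore open upward: 28 wide at the top narrowing to 19, floor 4 above its underside. Starts on the worktop, collar up. Rests on the bucket's floor; collar stays 4 above the rim. Origin: centre of underside, z up its axis.
- tube_tall_1: Tall tube, 100 long, one of two alike: clear round-bottomed body 13 in diameter, label, grey stopper 17 in diameter over its top 22; 18 g nominal. Starts loose in the rack, bottom 4 above the worktop, top 50 above the rack. Fully down in a seated sleeve: bottom 30 above the worktop, 40 showing. Origin: centre of bottom, z up its axis.
- tube_tall_2: Tall tube, 100 long, one of two alike: clear round-bottomed body 13 in diameter, label, grey stopper 17 in diameter over its top 22; 18 g nominal. Starts loose in the rack, bottom 4 above the worktop, top 50 above the rack. Fully down in a seated sleeve: bottom 30 above the worktop, 40 showing. Origin: centre of bottom, z up its axis.
- tube_short: Short tube like the tall ones but 75 long: its grey stopper (17 in diameter, 22 high) stands 25 above the rack. Stays in the rack. Origin: centre of bottom, 4 above the worktop, z up its axis.
- rack: Fixed yellow tube rack, 106 (its x) by 226 (its y) by 54 high, 5 by 10 holes. Origin: centre of underside, worktop height; z up. The three tubes stand in its middle row (along its y) at y about -60, 0 and +60, in any order.

How it is judged:
At the end, for the whole second after the job is handed in: Containers in opposite buckets, a sleeve in each other bucket, a tall tube in each sleeve: each underside within 12 mm of its bucket's centre in rotor x and y and at most 6 mm above its seat, within 0.22 rad of upright, moved pieces at rest; short tube within 12 mm of its start (x of container_loaded in the frame of rotor between 0.068 and 0.092 m and y of container_loaded in the frame of rotor between -0.012 and 0.012 m and z of each of container_loaded, container_loose in the frame of rotor below 0.032 m and angle between each of container_loaded, container_loose's own z axis and vertical below 0.22 rad and x of container_loose in the frame of rotor between -0.092 and -0.068 m and y of container_loose in the frame of rotor between -0.012 and 0.012 m and ((x of sleeve_1 in the frame of rotor between -0.012 and 0.012 m and y of sleeve_1 in the frame of rotor between 0.068 and 0.092 m and z of each of sleeve_1, sleeve_2 in the frame of rotor below 0.032 m and angle between each of sleeve_1, sleeve_2's own z axis and vertical below 0.22 rad and x of sleeve_2 in the frame of rotor between -0.012 and 0.012 m and y of sleeve_2 in the frame of rotor between -0.092 and -0.068 m) or (x of sleeve_1 in the frame of rotor between -0.012 and 0.012 m and y of sleeve_1 in the frame of rotor between -0.092 and -0.068 m and z of each of sleeve_1, sleeve_2 in the frame of rotor below 0.032 m and angle between each of sleeve_1, sleeve_2's own z axis and vertical below 0.22 rad and x of sleeve_2 in the frame of rotor between -0.012 and 0.012 m and y of sleeve_2 in the frame of rotor between 0.068 and 0.092 m)) and ((x of tube_tall_1 in the frame of rotor between -0.012 and 0.012 m and y of tube_tall_1 in the frame of rotor between 0.068 and 0.092 m and z of each of tube_tall_1, tube_tall_2 in the frame of rotor below 0.036 m and angle between each of tube_tall_1, tube_tall_2's own z axis and vertical below 0.22 rad and x of tube_tall_2 in the frame of rotor between -0.012 and 0.012 m and y of tube_tall_2 in the frame of rotor between -0.092 and -0.068 m) or (x of tube_tall_1 in the frame of rotor between -0.012 and 0.012 m and y of tube_tall_1 in the frame of rotor between -0.092 and -0.068 m and z of each of tube_tall_1, tube_tall_2 in the frame of rotor below 0.036 m and angle between each of tube_tall_1, tube_tall_2's own z axis and vertical below 0.22 rad and x of tube_tall_2 in the frame of rotor between -0.012 and 0.012 m and y of tube_tall_2 in the frame of rotor between 0.068 and 0.092 m)) and distance of tube_short from where it was at the start of the episode below 0.012 m and linear speed of each of container_loose, sleeve_1, sleeve_2, tube_tall_1, tube_tall_2 below 0.02 m/s); the robot touches nothing.
It fails at once if the container that is already loaded is lifted or shifted by more than 15 mm (distance of container_loaded from where it was at the start of the episode above 0.015 m).
It fails at once if the short tube is lifted or shifted by more than 15 mm (distance of tube_short from where it was at the start of the episode above 0.015 m).
It fails at once if a piece is dropped: it falls free, touching nothing, faster than 0.7 m/s (about 25 mm of fall) ((contact force between container_loose and anything else below 0.001 N and linear speed of container_loose above 0.7 m/s) or (contact force between sleeve_1 and anything else below 0.001 N and linear speed of sleeve_1 above 0.7 m/s) or (contact force between sleeve_2 and anything else below 0.001 N and linear speed of sleeve_2 above 0.7 m/s) or (contact force between tube_tall_1 and anything else below 0.001 N and linear speed of tube_tall_1 above 0.7 m/s) or (contact force between tube_tall_2 and anything else below 0.001 N and linear speed of tube_tall_2 above 0.7 m/s)).
It also fails if it takes over 125 s, if anything falls off the work surface, if the arm or the gripper's body presses on something with over 40 N, if the wrist force passes 120 N, or if a joint passes its speed limit or range.

## Robot

A 6-joint arm with a two-finger parallel gripper is mounted at the origin on a cart in front of the work surface, level with it; the furniture and walls round the work are solid. World frame = base frame: x ahead of the robot, y to its left, z up, the work surface at z = 0. Lengths are in m, angles in rad, forces in N, time in s.
With the tool pointing down it reaches from about 0.3 to 0.875 m from the base axis. Payload 6.4 kg.
Tool frame: the origin (TCP) lies at the very end of the fingers, on their centre line; the grasp point (between the pads) lies 19 mm behind it; z points along the fingers, y is the line along which they close (so a half turn about z gives the same grasp; the last joint's range is limited). The gripper opens to 85 mm and grips with 20 to 120 N. Pads are 22 mm wide; open, the fingers measure 114 mm over their backs; the gripper's body (76 mm by 85 mm) begins 54 mm behind the grasp point. The pads swing forward as they close: fully open they stand 13 mm farther back than shut.
Start: joints at [0.932, 0.181, 1.607, -0, 1.354, -0.206], TCP at [0.241, 0.522, 0.231] pointing down, gripper open.
Joint ranges: [-2.99, 2.99], [-0.89, 2.07], [0.3, 2.58], [-1.14, 4.28], [0, 2.63], [-3.12, 3.12]. Speed limits (rad/s): [2.57, 2.57, 3.01, 3.14, 3.14, 3.14].

## Interface

Orientations are given as a unit quaternion [w, x, y, z].
In Python, from bench import get_obs, optics, workorder gives the robot as it stands.
- The arm moves only by the tool pendant, called after "Emit:" as name(argument=value, ...), one argument or row to a line, values as JSON. Schema: {"type":"object","properties":{"plan":{"type":"array","items":{"type":"array","items":{"type":"array","items":{"type":"number"},"minItems":7,"maxItems":7},"minItems":1,"maxItems":10},"minItems":1,"maxItems":1},"only":{"type":"string"},"quiet":{"type":"boolean"},"lines":{"type":"string"}},"required":["plan"],"additionalProperties":false}. plan is a list that holds a single list of rows (three levels of brackets), with 1 to 10 rows, each of 7 numbers: dx, dy, dz in m, then a rotation vector rx, ry, rz in rad, then the opening from 0.0 (shut) to 1.0 (fully open); each row is the pose to reach, as a shift and turn from the pose commanded when the call began, along the tool's axes at that moment; what a row does not reach only later rows make up. A row lasts 1/8 s, in which the tool goes at most 0.0625 m and 0.188 rad, less where a joint would pass 70% of its speed; a pose out of reach is approached as far as the arm can. The fingers move at their own pace and stop on an object; the grip force is fixed at half the most. Time passes only in rows, so rows that do not move let the fingers close. The tool returns the time, the measured TCP pose, the force, the opening and the grip force at its end. only (a regular expression) keeps the lines of the reply that match it, lines (a string "A,B") keeps lines A to B, and quiet returns only ok. Input that does not fit is refused with a message, and nothing moves.
- get_obs(): the state, without advancing time (a new reading comes with each control period).
- optics.camera(name): name is "scene" or "side" or "wrist"; returns (picture, depth): 420x560x3 uint8, blue, green, red; 420x560 float32, m along the optical axis (not along the pixel's ray), 0 where there is no reading.
- optics.camera_params(name): a dict with "fovy" (degrees; the focal length in pixels is half the picture's height over the tangent of half this angle, whatever the lens; pixels are square), "cx", "cy" (the principal point, pixels), "view" (4x4, takes a point from world to camera coordinates). Camera axes: x right, y up, looking along -z (the intrinsics and any distortion apply to the point x, -y, -z); pixel columns grow to the right and rows downward; lengths in m; the calibration is good to about 2 mm. A picture is of the moment at which its call begins: read the wrist's pose just before it. camera_params takes no time and is no camera call; for the wrist camera it gives the pose at the moment of the call.
- workorder.hand_in(): hands the job in; it is judged then, once.
The state is a dict: "time_s": time; "q": joint angles; "dq": joint speeds; "joint_efforts": joint torques, N m; "eef_pos": TCP position; "eef_rot": TCP orientation; "wrist_force": force on the tool from outside, world axes, zero at the start; "torque": the same for the moment, N m; "opening": opening from 0.0 (shut) to 1.0 (fully open); "grasp_force": force on a finger pad.
Only numpy, scipy, OpenCV 4.12 (cv2) and the standard library are available. Lean on these libraries where they do the work, as an engineer would, in place of code of your own. Each camera call takes 0.05 s, during which the arm holds its last target. There are 200 camera calls.

## Working session

There is one attempt and no reset: what is moved stays moved. The work goes in short steps, Python scripts to look and compute and a tool call to move; the robot and the scene stay as the last step left them, time stands still between calls to the robot, and variables do not carry over. Pictures are saved under pics/ and viewed, at most 14 in all, crops included, and the job is handed in when it is done.

```bash
mkdir -p pics; ls
```

Run:
```python
from bench import get_obs, optics
import cv2,numpy as np
o=get_obs(); print({k:np.round(v,3).tolist() for k,v in o.items()})
for n in ("scene","side","wrist"):
    p=optics.camera_params(n); print(n,{k:(np.round(v,4).tolist() if not isinstance(v,str) else v) for k,v in p.items()})
    im,d=optics.camera(n); np.savez(f"pics/{n}0.npz",im=im,d=d,V=p["view"]); cv2.imwrite(f"pics/{n}0.png",im)
    print((d>0).mean())
```

```text
pics
{'time_s': 0.0, 'q': [0.932, 0.182, 1.608, 0.0, 1.354, -0.206], 'dq': [0.0, 0.0, 0.002, -0.0, -0.0, 0.001], 'joint_efforts': [0.001, -44.488, -35.134, -0.0, 0.009, -0.0], 'eef_pos': [0.241, 0.522, 0.23], 'eef_rot': [-0.0, 0.215, 0.977, -0.001], 'wrist_force': [-0.614, -0.802, -0.067], 'torque': [-0.009, -0.025, 0.052], 'grasp_force': 0.0, 'opening': 0.998}
scene {'fovy': 45.0992, 'cx': 281.8282, 'cy': 194.0785, 'view': [[-0.3283, 0.9446, -0.0008, 0.1758], [-0.7642, -0.2651, 0.588, 0.3694], [0.5552, 0.1937, 0.8088, -1.697], [0.0, 0.0, 0.0, 1.0]]}
0.9960841836734694
side {'fovy': 46.3897, 'cx': 278.9565, 'cy': 207.312, 'view': [[0.9405, -0.3396, -0.0132, -0.4847], [0.1794, 0.4633, 0.8679, -0.1601], [-0.2886, -0.8186, 0.4966, -1.0313], [0.0, 0.0, 0.0, 1.0]]}
0.9853486394557823
wrist {'fovy': 67.9845, 'cx': 279.3088, 'cy': 208.0121, 'view': [[0.4197, 0.9076, -0.0017, -0.573], [-0.8764, 0.4048, -0.2609, 0.0352], [-0.2361, 0.111, 0.9654, -0.3791], [0.0, 0.0, 0.0, 1.0]]}
0.9960586734693877
```

View pics/scene0.png

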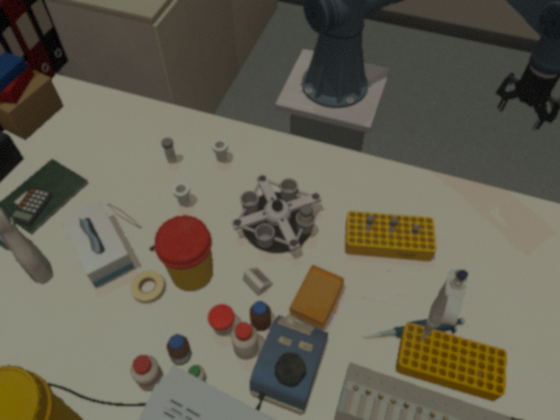

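View pics/side0.png

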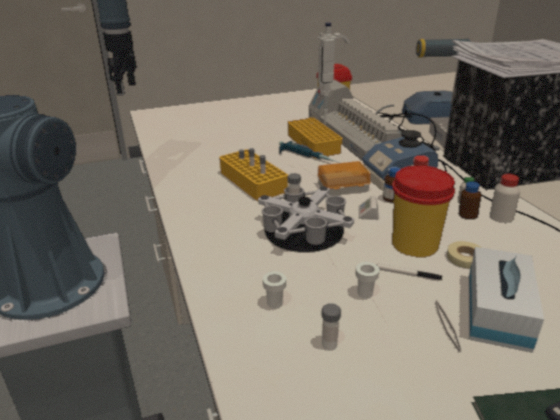

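The scene view shows the rotor at (277,212), with its loaded bucket near (289,187). The loose container is at (168,148), the sleeves at (221,150) and (182,192), and the rack at (390,235) with stoppers at (370,222), (394,222) and (416,229). The side view agrees.

Create h.py:
```python
import numpy as np, cv2, json
from bench import get_obs, optics
from scipy.spatial.transform import Rotation as R
def shot(n):
    p=optics.camera_params(n); im,d=optics.camera(n); return im,d,p
def cloud(d,p):
    f=d.shape[0]/2/np.tan(np.radians(p["fovy"])/2)
    v,u=np.mgrid[:d.shape[0],:d.shape[1]]
    c=np.stack([(u-p["cx"])/f*d,-(v-p["cy"])/f*d,-d],-1)
    T=np.linalg.inv(p["view"]); w=c@T[:3,:3].T+T[:3,3]; w[d<=0]=np.nan; return w
def comps(m,amin=8):
    n,l,s,c=cv2.connectedComponentsWithStats(m.astype(np.uint8)); return [(l==i) for i in range(1,n) if s[i,4]>=amin]
def tool():
    o=get_obs(); w,x,y,z=o["eef_rot"]; return np.array(o["eef_pos"]),R.from_quat([x,y,z,w]),o
```

Run:
```python
from h import *
for n in("scene","side"):
    im,d,p=shot(n); W=cloud(d,p); cv2.imwrite(f"pics/{n}1.png",im)
    X,Y,Z=W[...,0],W[...,1],W[...,2]
    t=(abs(Z)<.02)&(X>.2)&(X<.9)&(abs(Y)<.5)
    A=np.c_[X[t],Y[t],np.ones(t.sum())]; print(n,"plane",np.linalg.lstsq(A,Z[t],rcond=None)[0],Z[t].std())
    m=(Z>.02)&(X>.2)&(X<.85)&(Y>-.55)&(Y<.45)
    for c in comps(m,15):
        q=W[c]; print(c.sum(),"px",np.argwhere(c).mean(0)[::-1].round(),"c",q.mean(0).round(3),"lo",q.min(0).round(3),"hi",q.max(0).round(3))
```

```text
scene plane [ 0.00491077 -0.00097428 -0.00381834] 0.004152811599235405
481 px [525.   8.] c [0.249 0.43  0.539] lo [0.218 0.391 0.51 ] hi [0.267 0.45  0.573]
216 px [168. 148.] c [ 0.485 -0.363  0.062] lo [ 0.464 -0.382  0.02 ] hi [ 0.496 -0.351  0.09 ]
244 px [220. 148.] c [ 0.428 -0.228  0.052] lo [ 0.402 -0.252  0.02 ] hi [ 0.452 -0.207  0.067]
3572 px [277. 213.] c [0.589 0.004 0.059] lo [ 0.477 -0.103  0.02 ] hi [0.687 0.106 0.115]
285 px [181. 192.] c [ 0.608 -0.264  0.052] lo [ 0.582 -0.288  0.02 ] hi [ 0.629 -0.243  0.071]
2142 px [ 95. 232.] c [ 0.804 -0.403  0.076] lo [ 0.718 -0.505  0.02 ] hi [ 0.85  -0.292  0.109]
3595 px [390. 234.] c [0.551 0.298 0.047] lo [0.468 0.177 0.02 ] hi [0.618 0.416 0.107]
2836 px [187. 247.] c [ 0.804 -0.136  0.149] lo [ 0.735 -0.214  0.02 ] hi [ 0.85  -0.085  0.18 ]
2151 px [317. 296.] c [0.779 0.171 0.054] lo [0.703 0.114 0.02 ] hi [0.84  0.221 0.063]
36 px [170. 276.] c [ 0.847 -0.176  0.061] lo [ 0.84  -0.185  0.022] hi [ 0.85  -0.167  0.113]
294 px [255. 279.] c [0.775 0.013 0.03 ] lo [ 0.746 -0.022  0.02 ] hi [0.798 0.046 0.04 ]
2251 px 
[... 284 characters left out ...]
.716 0.357 0.02 ] hi [0.849 0.449 0.057]
6783 px [296. 193.] c [0.596 0.099 0.056] lo [ 0.464 -0.104  0.02 ] hi [0.85  0.415 0.113]
4643 px [418. 205.] c [ 0.777 -0.166  0.118] lo [ 0.728 -0.218  0.02 ] hi [0.85  0.077 0.178]
196 px [370. 205.] c [0.764 0.006 0.03 ] lo [ 0.741 -0.021  0.02 ] hi [0.795 0.044 0.037]
5251 px [502. 300.] c [ 0.781 -0.432  0.067] lo [ 0.714 -0.508  0.02 ] hi [ 0.85  -0.292  0.109]
561 px [366. 276.] c [ 0.599 -0.27   0.051] lo [ 0.579 -0.29   0.02 ] hi [ 0.624 -0.243  0.066]
574 px [274. 285.] c [ 0.421 -0.235  0.052] lo [ 0.4   -0.253  0.02 ] hi [ 0.445 -0.205  0.067]
646 px [330. 322.] c [ 0.473 -0.374  0.062] lo [ 0.46  -0.384  0.02 ] hi [ 0.492 -0.351  0.087]
```

Emit:
pendant(
  plan=[
    [[-0.455,-0.34,-0.1,0,0,-0.436,1],[-0.455,-0.34,-0.1,0,0,-0.436,1],[-0.455,-0.34,-0.1,0,0,-0.436,1],[-0.455,-0.34,-0.1,0,0,-0.436,1],[-0.455,-0.34,-0.1,0,0,-0.436,1],[-0.455,-0.34,-0.1,0,0,-0.436,1],[-0.455,-0.34,-0.1,0,0,-0.436,1],[-0.455,-0.34,-0.1,0,0,-0.436,1],[-0.455,-0.34,-0.1,0,0,-0.436,1],[-0.455,-0.34,-0.1,0,0,-0.436,1]],
  ],
)

```text
time_s: 1.5
eef_pos: [0.5128, 0.0195, 0.3317]
eef_rot: [0.0, 0.0, 1.0, -0.0]
wrist_force: [-0.5, 0.8, -0.1]
opening: 1.0
grasp_force: 0.0
```

Run:
```python
from h import *
im,d,p=shot("wrist"); cv2.imwrite("pics/w1.png",im); W=cloud(d,p); np.savez("pics/w1.npz",im=im,W=W)
print(tool()[0],tool()[2]["q"],np.linalg.inv(p["view"])[:3,3])
Z=W[...,2]; t=abs(Z)<.02; X,Y=W[...,0],W[...,1]
print(np.linalg.lstsq(np.c_[X[t],Y[t],np.ones(t.sum())],Z[t],rcond=None)[0])
for c in comps((Z>.1)&(Z<.13)&(abs(Y)<.3),5):
    q=W[c]; print(c.sum(),np.argwhere(c).mean(0)[::-1].round(),q.mean(0).round(4),q.min(0).round(3),q.max(0).round(3))
```

```text
[0.51339781 0.01855826 0.33179112] [-1.94449387e-01 -2.74507063e-02  1.62795411e+00 -1.22201095e-03
  1.53973946e+00 -1.76452808e+00] [0.44744848 0.01808623 0.47539005]
[0.00277945 0.00031937 0.0004404 ]
151 [504. 202.] [0.5402 0.2933 0.1044] [0.533 0.287 0.1  ] [0.549 0.3   0.107]
158 [456. 213.] [0.5542 0.2368 0.1047] [0.547 0.23  0.1  ] [0.563 0.246 0.107]
563 [329. 237.] [0.5839 0.0795 0.111 ] [0.569 0.064 0.1  ] [0.602 0.097 0.114]
113 [191. 352.] [ 0.758  -0.1074  0.1049] [ 0.744 -0.124  0.1  ] [ 0.772 -0.097  0.112]
```

View pics/w1.png

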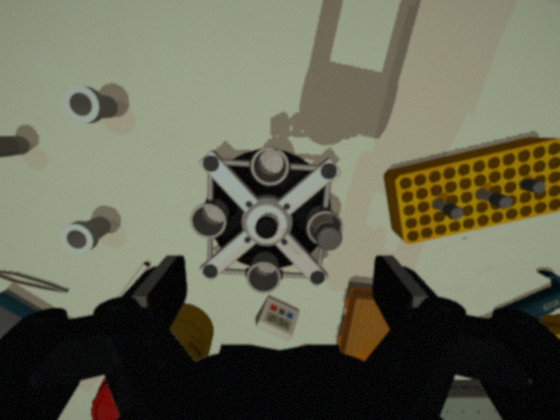

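The wrist view (top is towards the robot, right is +y) shows the rotor hub at (268,222) and the loaded container at (325,232). Empty buckets are at (270,165), (208,220) and (263,272). Sleeves are at (82,103) and (78,237), and stoppers at (448,208), (495,198) and (533,186).

Run:
```python
from h import *
g=np.load("pics/w1.npz"); W=g["W"]; Z=W[...,2]
def circ(P):
    A=np.c_[2*P[:,:2],np.ones(len(P))]; s=np.linalg.lstsq(A,(P[:,:2]**2).sum(1),rcond=None)[0]
    return s[:2].round(4),np.sqrt(s[2]+s[0]**2+s[1]**2).round(4)
X,Y=W[...,0],W[...,1]
near=np.hypot(X-.589,Y)<.13
for c in comps(near&(Z>.08)&(Z<.095),10): 
    q=W[c]; print("nut",c.sum(),q.mean(0).round(4),q.min(0).round(4),q.max(0).round(4))
for b in [(.51,0),(.668,0),(.589,-.08)]:
    m=(abs(Z-.071)<.004)&(np.hypot(X-b[0],Y-b[1])<.035); q=W[m]
    print(b,m.sum(),q.min(0).round(4),q.max(0).round(4),((q.min(0)+q.max(0))/2).round(4),circ(q))
for s in [(.425,-.23),(.604,-.266)]:
    m=(abs(Z-.064)<.006)&(np.hypot(X-s[0],Y-s[1])<.04); q=W[m]
    print(s,m.sum(),((q.min(0)+q.max(0))/2).round(4),q.max(0)-q.min(0),circ(q),q[:,2].mean())
m=(Z>.05)&(Y>.15)&(Z<.058)&(X<.65)&(X>.45); q=W[m]; print("rack",m.sum(),q.mean(0),cv2.minAreaRect(q[:,:2].astype(np.float32)))
```

```text
nut 393 [0.5793 0.0009 0.0876] [ 0.5662 -0.0131  0.0801] [0.594  0.0148 0.091 ]
nut 47 [0.5749 0.0764 0.0839] [0.5716 0.0667 0.0801] [0.583  0.0891 0.0893]
(0.51, 0) 356 [ 0.4763 -0.0177  0.0671] [0.5258 0.0305 0.0734] [0.5011 0.0064 0.0703] (array([0.501, 0.006]), np.float64(0.0227))
(0.668, 0) 309 [ 0.6353 -0.0286  0.0671] [0.6851 0.0202 0.0733] [ 0.6602 -0.0042  0.0702] (array([ 0.6599, -0.0044]), np.float64(0.0228))
(0.589, -0.08) 291 [ 0.5541 -0.1039  0.067 ] [ 0.6002 -0.0545  0.0732] [ 0.5772 -0.0792  0.0701] (array([ 0.5756, -0.0788]), np.float64(0.0226))
(0.425, -0.23) 870 [ 0.4239 -0.2303  0.0628] [0.04534694 0.04602608 0.00945394] (array([ 0.424 , -0.2289]), np.float64(0.0188)) 0.06439960690894819
(0.604, -0.266) 665 [ 0.6037 -0.2663  0.0627] [0.04587669 0.04631386 0.00930234] (array([ 0.6029, -0.265 ]), np.float64(0.0189)) 0.06420024030101103
rack 6777 [0.53825726 0.29286228 0.05447373] ((0.5415942072868347, 0.2939665913581848), (0.10488598793745041, 0.22231793403625488), 13.59683895111084)
```

Create look.py:
```python
from h import *
import sys
x,y,z,r=map(float,sys.argv[1:5])
im,d,p=shot("wrist"); W=cloud(d,p); P=tool()
m=(W[...,2]>z-.006)&(W[...,2]<z+.008)&(np.hypot(W[...,0]-x,W[...,1]-y)<r)
q=W[m]; mid=(q.min(0)+q.max(0))/2
print("tcp",P[0].round(4),"rotvec",P[1].as_rotvec().round(3),"q",np.round(P[2]["q"],2)); print(m.sum(),"px",np.argwhere(m).mean(0)[::-1].round(),"mid",mid.round(4),"size",(q.max(0)-q.min(0)).round(4),"med z",np.median(q[:,2]).round(4),"minrect",cv2.minEnclosingCircle(q[:,:2].astype(np.float32)))
if len(sys.argv)>5: cv2.imwrite(f"pics/{sys.argv[5]}.png",im)
```

```text
(no output)
```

Emit:
pendant(
  plan=[
    [[0.063,-0.389,0.08,0,0,0,1],[0.063,-0.389,0.08,0,0,0,1],[0.063,-0.389,0.08,0,0,0,1],[0.063,-0.389,0.08,0,0,0,1],[0.063,-0.389,0.08,0,0,0,1],[0.063,-0.389,0.08,0,0,0,1],[0.063,-0.389,0.08,0,0,0,1],[0.063,-0.389,0.08,0,0,0,1],[0.063,-0.389,0.08,0,0,0,1]],
  ],
)

```text
time_s: 2.68
eef_pos: [0.4505, -0.365, 0.2515]
eef_rot: [0.0, -0.002, 1.0, 0.0]
wrist_force: [1.0, -0.3, -0.0]
opening: 0.998
grasp_force: 0.0
```

```bash
python3 look.py .48 -.37 .085 .05 w2; python3 look.py .424 -.23 .064 .05;python3 look.py .604 -.266 .064 .05
```

```text
tcp [ 0.4507 -0.3649  0.2517] rotvec [-0.008  3.141  0.   ] q [-0.89  0.17  1.57  0.    1.39 -2.46]
750 px [277. 215.] mid [ 0.4777 -0.3682  0.0838] size [0.0331 0.0327 0.0093] med z 0.086 minrect ((0.477708637714386, -0.36813098192214966), 0.017063841223716736)
tcp [ 0.4507 -0.365   0.2519] rotvec [-0.009  3.141 -0.   ] q [-0.89  0.17  1.57  0.    1.39 -2.46]
1105 px [407. 161.] mid [ 0.424  -0.2312  0.063 ] size [0.0456 0.0463 0.0099] med z 0.065 minrect ((0.4237796366214752, -0.231195867061615), 0.02335541881620884)
tcp [ 0.4507 -0.3652  0.2519] rotvec [-8.000e-03  3.141e+00 -1.000e-03] q [-0.89  0.17  1.57  0.    1.39 -2.46]
784 px [360. 310.] mid [ 0.6038 -0.2674  0.0626] size [0.0456 0.0453 0.0093] med z 0.0649 minrect ((0.6040258407592773, -0.26695936918258667), 0.023574454709887505)
```

View pics/w2.png

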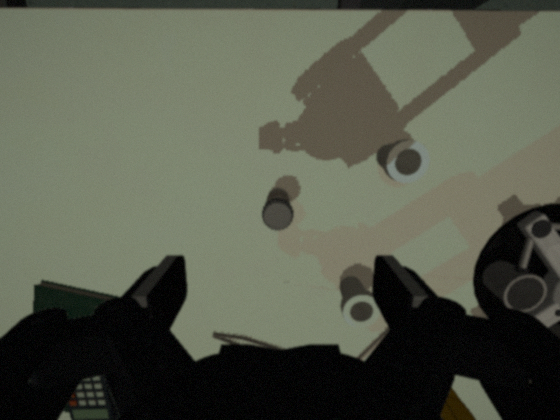

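The container cap is at (277,214), giving world (0.478,-0.368). The sleeves are at (407,161) and (360,310), in agreement with the earlier fix.

Emit:
pendant(
  plan=[
    [[-0.027,-0.0035,0.13,0,0,0,1],[-0.027,-0.0035,0.13,0,0,0,1],[-0.027,-0.0035,0.13,0,0,0,1],[-0.027,-0.0035,0.13,0,0,0,1],[-0.027,-0.0035,0.13,0,0,0,1]],
  ],
)

```text
time_s: 3.45
eef_pos: [0.4782, -0.3715, 0.1247]
eef_rot: [0.002, -0.002, 1.0, -0.002]
wrist_force: [0.1, -0.4, 0.4]
opening: 0.999
grasp_force: 0.0
```

Emit:
pendant(
  plan=[
    [[0,0.003,0.035,0,0,0,1],[0,0.003,0.063,0,0,0,1],[0,0.003,0.063,0,0,0,1],[0,0.003,0.063,0,0,0,0],[0,0.003,0.063,0,0,0,0],[0,0.003,0.063,0,0,0,0],[0,0.003,0.063,0,0,0,0],[0,0.003,0.063,0,0,0,0],[0,0.003,0.063,0,0,0,0],[0,0.003,0.063,0,0,0,0]],
  ],
)

```text
time_s: 4.7
eef_pos: [0.4776, -0.3678, 0.0598]
eef_rot: [0.001, -0.002, 1.0, -0.001]
wrist_force: [0.1, 1.7, 6.3]
opening: 0.35
grasp_force: 59.0
```

Emit:
pendant(
  plan=[
    [[0,0,-0.06,0,0,0,0],[0,0,-0.12,0,0,0,0],[-0.02,0.06,-0.12,0,0,0,0],[-0.04,0.12,-0.12,0,0,0,0],[-0.06,0.18,-0.12,0,0,0,0],[-0.08,0.24,-0.12,0,0,0,0],[-0.098,0.289,-0.12,0,0,0,0],[-0.098,0.289,-0.12,0,0,0,0],[-0.098,0.289,-0.12,0,0,0,0],[-0.098,0.289,-0.12,0,0,0,0]],
  ],
)

```text
time_s: 5.95
eef_pos: [0.5736, -0.0791, 0.1783]
eef_rot: [-0.0, -0.001, 1.0, -0.0]
wrist_force: [-1.2, -1.1, -0.5]
opening: 0.352
grasp_force: 59.5
```

Run:
```python
from h import *
im,d,p=shot("wrist"); cv2.imwrite("pics/w3.png",im); print(tool()[0])
```

```text
[ 0.57361602 -0.07925204  0.17828192]
```

View pics/w3.png

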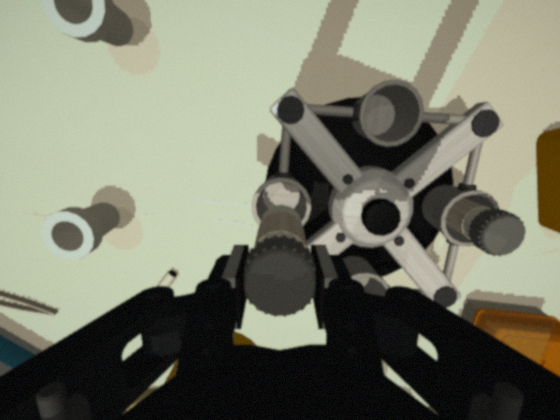

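The container is held upright at (280,265), directly over the empty bucket at (282,200).

Emit:
pendant(
  plan=[
    [[-0.002,0,0.04,0,0,0,0],[-0.002,0,0.06,0,0,0,0],[-0.002,0,0.08,0,0,0,0],[-0.002,0,0.086,0,0,0,0],[-0.002,0,0.086,0,0,0,0],[-0.002,0,0.086,0,0,0,0]],
  ],
)

```text
time_s: 6.75
eef_pos: [0.5766, -0.0783, 0.0934]
eef_rot: [0.001, -0.001, 1.0, -0.0]
wrist_force: [-0.6, -0.5, -0.9]
opening: 0.352
grasp_force: 59.5
```

Emit:
pendant(
  plan=[
    [[0,0,0.004,0,0,0,0],[0,0,0.006,0,0,0,0],[0,0,0.007,0,0,0,0],[0,0,0.007,0,0,0,0]],
  ],
)

```text
time_s: 7.25
eef_pos: [0.5763, -0.0777, 0.0859]
eef_rot: [0.0, -0.002, 1.0, -0.0]
wrist_force: [-1.3, 0.1, 4.4]
opening: 0.35
grasp_force: 59.8
```

Emit:
pendant(
  plan=[
    [[0,0,0,0,0,0,0.6],[0,0,0,0,0,0,0.6],[0,0,0,0,0,0,0.6],[0,0,-0.05,0,0,0,0.6],[0,0,-0.1,0,0,0,1],[0.06,-0.06,-0.1,0,0,0,1],[0.11,-0.11,-0.1,0,0,0,1],[0.1525,-0.153,-0.1,0,0,0,1],[0.1525,-0.153,-0.1,0,0,0,1],[0.1525,-0.153,-0.1,0,0,0,1]],
  ],
)

```text
time_s: 8.5
eef_pos: [0.4228, -0.2326, 0.1854]
eef_rot: [0.0, 0.0, 1.0, -0.0]
wrist_force: [-0.0, 0.7, 0.3]
opening: 1.005
grasp_force: 0.0
```

```bash
python3 look.py .576 -.079 .111 .04 w4;python3 look.py .424 -.231 .064 .05
```

```text
tcp [ 0.4236 -0.2317  0.1854] rotvec [-1.000e-03  3.141e+00  0.000e+00] q [-0.75  0.02  1.88  0.    1.24 -2.32]
598 px [463. 389.] mid [ 0.5773 -0.0755  0.1115] size [0.028  0.0275 0.0055] med z 0.1121 minrect ((0.5771821737289429, -0.07708968967199326), 0.01580665446817875)
tcp [ 0.4241 -0.2311  0.1853] rotvec [-0.004  3.141  0.   ] q [-0.75  0.02  1.88  0.    1.24 -2.32]
1438 px [282. 200.] mid [ 0.4233 -0.2305  0.0628] size [0.0453 0.0448 0.0094] med z 0.0651 minrect ((0.4237756133079529, -0.23089216649532318), 0.023180445656180382)
```

View pics/w4.png

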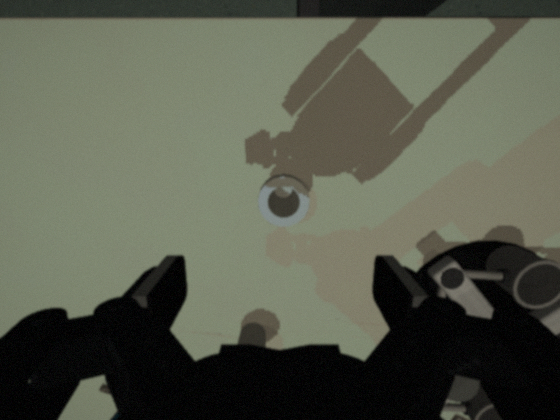

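The container is seated: its top is at 0.112 and its centre at (0.577,-0.077). Sleeve 1 at (283,200) is directly below the tool.

Emit:
pendant(
  plan=[
    [[0,0,0.06,0,0,0,1],[0,0,0.11,0,0,0,1],[0,0,0.139,0,0,0,1],[0,0,0.139,0,0,0,1],[0,0,0.139,0,0,0,1],[0,0,0.139,0,0,0,0],[0,0,0.139,0,0,0,0],[0,0,0.139,0,0,0,0],[0,0,0.139,0,0,0,0],[0,0,0.139,0,0,0,0]],
  ],
)

```text
time_s: 9.85
eef_pos: [0.4248, -0.2318, 0.0478]
eef_rot: [0.001, -0.001, 1.0, -0.001]
wrist_force: [-0.8, 2.9, 7.8]
opening: 0.523
grasp_force: 60.1
```

Emit:
pendant(
  plan=[
    [[0,0,-0.06,0,0,0,0],[0,0,-0.12,0,0,0,0],[-0.019,0.06,-0.12,0,0,0,0],[-0.038,0.12,-0.12,0,0,0,0],[-0.057,0.18,-0.12,0,0,0,0],[-0.0765,0.238,-0.12,0,0,0,0],[-0.0765,0.238,-0.12,0,0,0,0],[-0.0765,0.238,-0.12,0,0,0,0],[-0.0765,0.238,-0.12,0,0,0,0]],
  ],
)

```text
time_s: 10.98
eef_pos: [0.4995, 0.0058, 0.1664]
eef_rot: [0.0, -0.001, 1.0, -0.0]
wrist_force: [-0.4, 0.1, -0.2]
opening: 0.522
grasp_force: 61.8
```

```bash
python3 look.py .501 .006 .070 .04 w5
```

```text
tcp [0.4995 0.0056 0.1664] rotvec [-1.000e-03  3.142e+00 -0.000e+00] q [-0.23  0.08  1.86 -0.    1.2  -1.8 ]
626 px [281. 198.] mid [0.4941 0.0066 0.0686] size [0.0364 0.0502 0.0088] med z 0.071 minrect ((0.5000545382499695, 0.006536572705954313), 0.02541119046509266)
```

View pics/w5.png

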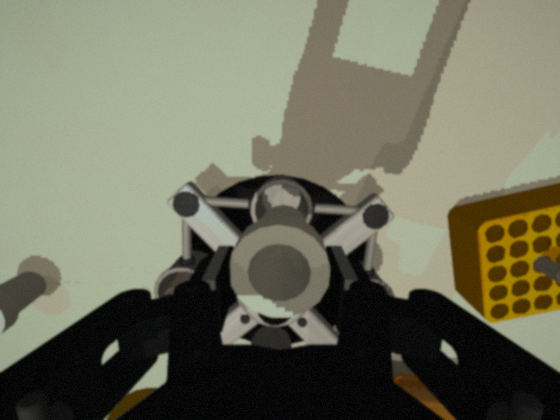

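Sleeve 1 is held level at (280,270), over bucket A at (283,198).

Emit:
pendant(
  plan=[
    [[-0.001,0.0005,0.03,0,0,0,0],[-0.001,0.0005,0.05,0,0,0,0],[-0.001,0.0005,0.065,0,0,0,0],[-0.001,0.0005,0.075,0,0,0,0],[-0.001,0.0005,0.082,0,0,0,0],[-0.001,0.0005,0.082,0,0,0,0]],
  ],
)

```text
time_s: 11.78
eef_pos: [0.5006, 0.0074, 0.0841]
eef_rot: [-0.0, -0.002, 1.0, 0.0]
wrist_force: [0.4, 0.8, -0.1]
opening: 0.516
grasp_force: 61.8
```

Emit:
pendant(
  plan=[
    [[0,-0.001,0.004,0,0,0,0],[0,-0.001,0.008,0,0,0,0],[0,-0.001,0.0105,0,0,0,0],[0,-0.001,0.0105,0,0,0,0]],
  ],
)

```text
time_s: 12.28
eef_pos: [0.5008, 0.0065, 0.0739]
eef_rot: [0.0, -0.002, 1.0, -0.0]
wrist_force: [-0.2, 1.2, 1.2]
opening: 0.519
grasp_force: 62.0
```

Emit:
pendant(
  plan=[
    [[0,0,0.001,0,0,0,0],[0,0,0.001,0,0,0,0.8],[0,0,0.001,0,0,0,0.8],[0,0,0.001,0,0,0,0.8],[0,0,-0.055,0,0,0,0.8],[0,0,-0.11,0,0,0,1],[-0.02,-0.06,-0.11,0,0,0,1],[-0.06,-0.15,-0.11,0,0,0,1],[-0.103,-0.2735,-0.11,0,0,0,1],[-0.103,-0.2735,-0.11,0,0,0,1]],
  ],
)

```text
time_s: 13.52
eef_pos: [0.5902, -0.2288, 0.1836]
eef_rot: [0.0, -0.002, 1.0, 0.0]
wrist_force: [0.9, -0.4, -0.2]
opening: 1.003
grasp_force: 0.0
```

Emit:
pendant(
  plan=[
    [[0,0,0,0,0,0,1],[0,0,0,0,0,0,1],[0,0,0,0,0,0,1]],
  ],
)

```text
time_s: 13.9
eef_pos: [0.5894, -0.2255, 0.1837]
eef_rot: [-0.0, -0.002, 1.0, 0.0]
wrist_force: [-0.9, 0.6, -0.2]
opening: 0.997
grasp_force: 0.0
```

```bash
python3 look.py .604 -.267 .064 .05; python3 look.py .501 .006 .09 .035 w6
```

```text
tcp [ 0.5896 -0.2255  0.1839] rotvec [ 0.008 -3.141 -0.   ] q [-0.55  0.35  1.5   0.    1.29 -2.13]
1459 px [234. 216.] mid [ 0.6038 -0.2666  0.0627] size [0.0456 0.0452 0.0094] med z 0.065 minrect ((0.6036759614944458, -0.26649045944213867), 0.023062406107783318)Traceback (most recent call last):
  File "look.py", line 6, in <module>
    q=W[m]; mid=(q.min(0)+q.max(0))/2
                 ~~~~~^^^
    return umr_minimum(a, axis, None, out, keepdims, initial, where)
ValueError: zero-size array to reduction operation minimum which has no identity
```

Emit:
pendant(
  plan=[
    [[-0.0142,-0.041,0,0,0,0,1],[-0.0142,-0.041,0.04,0,0,0,1],[-0.0142,-0.041,0.09,0,0,0,1],[-0.0142,-0.041,0.09,0,0,0,1],[-0.0142,-0.041,0.09,0,0,0,1]],
  ],
)

```text
time_s: 14.62
eef_pos: [0.6051, -0.2679, 0.0958]
eef_rot: [0.001, -0.002, 1.0, -0.001]
wrist_force: [0.2, -0.5, 0.8]
opening: 0.999
grasp_force: 0.0
```

Run:
```python
from h import *
im,d,p=shot("side"); W=cloud(d,p)
m=(np.hypot(W[...,0]-.501,W[...,1]-.006)<.027)&(W[...,2]>.072)&(W[...,2]<.115);q=W[m]; print(m.sum(),q[:,2].max(),np.percentile(q[:,2],[5,50,95]))
```

```text
260 0.0928297746615564 [0.07512508 0.0863052  0.09119814]
```

Sleeve 1 is seated (top about 0.091, expected 0.090). Next I grip sleeve 2.

Emit:
pendant(
  plan=[
    [[0.001,0.001,0.03,0,0,0,1],[0.001,0.001,0.048,0,0,0,1],[0.001,0.001,0.048,0,0,0,1],[0.001,0.001,0.048,0,0,0,0],[0.001,0.001,0.048,0,0,0,0],[0.001,0.001,0.048,0,0,0,0],[0.001,0.001,0.048,0,0,0,0],[0.001,0.001,0.048,0,0,0,0]],
  ],
)

```text
time_s: 15.68
eef_pos: [0.6041, -0.2673, 0.0476]
eef_rot: [0.001, -0.002, 1.0, -0.001]
wrist_force: [-1.1, 0.7, 5.8]
opening: 0.529
grasp_force: 60.8
```

Emit:
pendant(
  plan=[
    [[0,0,-0.06,0,0,0,0],[0,0,-0.12,0,0,0,0],[-0.012,0.06,-0.12,0,0,0,0],[-0.025,0.12,-0.12,0,0,0,0],[-0.038,0.18,-0.12,0,0,0,0],[-0.05,0.24,-0.12,0,0,0,0],[-0.056,0.263,-0.12,0,0,0,0],[-0.056,0.263,-0.12,0,0,0,0],[-0.056,0.263,-0.12,0,0,0,0],[-0.056,0.263,-0.12,0,0,0,0]],
  ],
)

```text
time_s: 16.92
eef_pos: [0.6581, -0.0055, 0.1658]
eef_rot: [-0.0, -0.001, 1.0, -0.0]
wrist_force: [-1.3, 0.2, -0.6]
opening: 0.522
grasp_force: 61.5
```

```bash
python3 look.py .66 -.004 .070 .04; python3 look.py .501 .006 .09 .035 w6
```

```text
tcp [ 0.6581 -0.0054  0.1658] rotvec [ 2.000e-03 -3.142e+00  0.000e+00] q [-0.19  0.42  1.44 -0.    1.28 -1.76]
631 px [283. 199.] mid [ 0.6541 -0.0045  0.0687] size [0.0369 0.0488 0.0092] med z 0.0709 minrect ((0.6602745652198792, -0.004564834758639336), 0.024837676435709)
tcp [ 0.6581 -0.0052  0.1658] rotvec [ 2.000e-03 -3.142e+00  0.000e+00] q [-0.19  0.42  1.44 -0.    1.28 -1.76]
424 px [303.   5.] mid [0.5208 0.0078 0.0887] size [0.0065 0.0301 0.0093] med z 0.0905 minrect ((0.5177862048149109, 0.007757797837257385), 0.015150044113397598)
```

View pics/w6.png

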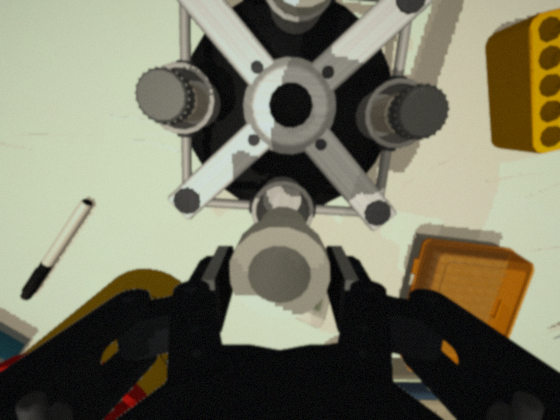

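Sleeve 2 is held level at (280,270) above bucket B at (283,200). Both containers and sleeve 1 sit properly.

Emit:
pendant(
  plan=[
    [[-0.002,0,0.03,0,0,0,0],[-0.002,0,0.05,0,0,0,0],[-0.002,0,0.065,0,0,0,0],[-0.002,0,0.075,0,0,0,0],[-0.002,0,0.082,0,0,0,0],[-0.002,0,0.082,0,0,0,0]],
  ],
)

```text
time_s: 17.77
eef_pos: [0.6601, -0.0037, 0.0835]
eef_rot: [-0.0, -0.002, 1.0, 0.0]
wrist_force: [-0.2, -1.5, -0.7]
opening: 0.52
grasp_force: 61.5
```

Emit:
pendant(
  plan=[
    [[0,0,0.004,0,0,0,0],[0,0,0.008,0,0,0,0],[0,0,0.0105,0,0,0,0],[0,0,0.011,0,0,0,0],[0,0,0.011,0,0,0,0]],
  ],
)

```text
time_s: 18.4
eef_pos: [0.6607, -0.0037, 0.0736]
eef_rot: [0.001, -0.002, 1.0, -0.0]
wrist_force: [-1.3, 1.1, 4.5]
opening: 0.523
grasp_force: 62.0
```

Emit:
pendant(
  plan=[
    [[0,0,0,0,0,0,0.8],[0,0,0,0,0,0,0.8],[0,0,0,0,0,0,0.8],[0,0,-0.06,0,0,0,0.8],[0,0,-0.12,0,0,0,0.8],[0,0,-0.18,0,0,0,0.8],[0.02,0.05,-0.19,0,0,0.2,0.8],[0.05,0.11,-0.19,0,0,0.4,0.8],[0.07,0.17,-0.19,0,0,0.58,0.8],[0.09,0.23,-0.19,0,0,0.76,0.8]],
  ],
)

```text
time_s: 19.65
eef_pos: [0.5724, 0.2167, 0.2629]
eef_rot: [0.0, 0.36, 0.933, 0.0]
wrist_force: [1.6, 1.4, 0.6]
opening: 0.803
grasp_force: 0.0
```

Emit:
pendant(
  plan=[
    [[0.16,-0.012,0,0,0,0.572,0.8],[0.16,-0.012,0,0,0,0.572,0.8],[0.16,-0.012,0,0,0,0.572,0.8]],
  ],
)

```text
time_s: 20.02
eef_pos: [0.4437, 0.3145, 0.2627]
eef_rot: [-0.0, 0.603, 0.798, -0.0]
wrist_force: [1.3, 0.5, 0.5]
opening: 0.801
grasp_force: 0.0
```

Create go.py:
```python
from h import *
import sys
x,y,z=map(float,sys.argv[1:4]); p,r,o=tool()
yh=r.apply([0,1,0]); print("tool shift",r.inv().apply(np.array([x,y,z])-p).round(4),"tool y heading deg",np.degrees(np.arctan2(yh[1],yh[0])).round(2),"q",np.round(o["q"],2))
```

```bash
python3 go.py .54 .293 .25
```

```text
tool shift [-0.047   0.0868  0.0126] tool y heading deg 15.83 q [0.4  0.09 1.65 0.   1.41 0.12]
```

Emit:
pendant(
  plan=[
    [[-0.047,0.087,0.0126,0,0,0.037,0.8],[-0.047,0.087,0.0126,0,0,0.037,0.8],[-0.047,0.087,0.0126,0,0,0.037,0.8],[-0.047,0.087,0.0126,0,0,0.037,0.8]],
  ],
)

```text
time_s: 20.52
eef_pos: [0.5421, 0.2919, 0.2498]
eef_rot: [-0.0, 0.616, 0.788, -0.0]
wrist_force: [0.3, -0.1, -0.1]
opening: 0.801
grasp_force: 0.0
```

Run:
```python
from h import *
im,d,p=shot("wrist"); W=cloud(d,p); cv2.imwrite("pics/w7.png",im); Z=W[...,2]
for c in comps((Z>.066)&(Z<.115)&(W[...,0]>.48)&(W[...,0]<.6)&(W[...,1]>.2)&(W[...,1]<.4),20):
    q=W[c]; zt=np.percentile(q[:,2],95); t=q[q[:,2]>zt-.005]; print(c.sum(),np.argwhere(c).mean(0)[::-1].round(),"top",zt.round(4),cv2.minEnclosingCircle(t[:,:2].astype(np.float32)),t.mean(0).round(4))
m=(Z>.05)&(Z<.058)&(abs(W[...,0]-.54)<.12)&(abs(W[...,1]-.295)<.15);print(cv2.minAreaRect(W[m][:,:2].astype(np.float32)))
```

```bash
python3 go.py .54 .293 .25
```

```text
242 [279. 125.] top 0.0815 ((0.5266158580780029, 0.35355308651924133), 0.00861643347889185) [0.5267 0.3535 0.0801]
300 [279. 188.] top 0.1063 ((0.5406052470207214, 0.2956339418888092), 0.00870243739336729) [0.5406 0.2963 0.1051]
349 [278. 243.] top 0.1062 ((0.5550118684768677, 0.23802287876605988), 0.008966228924691677) [0.5544 0.2389 0.1048]
((0.5407851934432983, 0.29568585753440857), (0.10448695719242096, 0.2258034348487854), 13.49901008605957)
tool shift [ 0.0014 -0.0016  0.0001] tool y heading deg 13.97 q [0.3  0.26 1.48 0.   1.41 0.06]
```

View pics/w7.png

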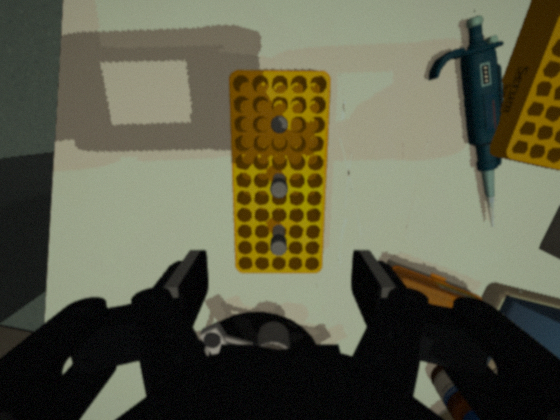

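The short tube is the one at (279,125). The tall ones are at (279,188) and (278,243), both with tops at 0.105.

```bash
python3 go.py .555 .238 .125
```

```text
tool shift [-0.0557 -0.0003  0.1251] tool y heading deg 13.97 q [0.3  0.26 1.48 0.   1.41 0.06]
```

Emit:
pendant(
  plan=[
    [[-0.0557,0,0,0,0,0.006,0.7],[-0.0557,0,0.06,0,0,0.006,0.7],[-0.0557,0,0.12,0,0,0.006,0.6],[-0.0557,0,0.125,0,0,0.006,0.6],[-0.0557,0,0.125,0,0,0.006,0.6]],
  ],
)

```text
time_s: 21.2
eef_pos: [0.5567, 0.2385, 0.1271]
eef_rot: [0.001, 0.618, 0.786, 0.001]
wrist_force: [-0.7, -0.0, 1.1]
opening: 0.599
grasp_force: 0.0
```

```bash
python3 go.py .555 .238 .074
```

```text
tool shift [-0.0001 -0.0019  0.0531] tool y heading deg 13.65 q [ 0.21  0.36  1.61  0.    1.17 -0.03]
```

Emit:
pendant(
  plan=[
    [[0,-0.001,0.03,0,0,0,0.6],[0,-0.001,0.051,0,0,0,0.6],[0,-0.001,0.051,0,0,0,0.6],[0,-0.001,0.051,0,0,0,0],[0,-0.001,0.051,0,0,0,0],[0,-0.001,0.051,0,0,0,0],[0,-0.001,0.051,0,0,0,0],[0,-0.001,0.051,0,0,0,0]],
  ],
)

```text
time_s: 22.2
eef_pos: [0.5565, 0.2379, 0.0764]
eef_rot: [0.001, 0.618, 0.786, 0.001]
wrist_force: [-1.6, -0.7, 7.6]
opening: 0.179
grasp_force: 58.3
```

```bash
python3 go.py .555 .238 .22
```

```text
tool shift [ 0.0004 -0.001  -0.1436] tool y heading deg 13.61 q [ 0.21  0.42  1.64  0.    1.08 -0.03]
```

Emit:
pendant(
  plan=[
    [[0,0,-0.05,0,0,0,0],[0,0,-0.1,0,0,0,0],[0,0,-0.15,0,0,0,0],[0,0,-0.15,0,0,0,0]],
  ],
)

```text
time_s: 22.7
eef_pos: [0.5584, 0.2383, 0.2306]
eef_rot: [0.004, 0.618, 0.786, 0.004]
wrist_force: [-0.4, 0.7, 0.7]
opening: 0.178
grasp_force: 60.0
```

```bash
python3 go.py .66 -.0045 .21
```

```text
tool shift [-0.2599  0.0414  0.0211] tool y heading deg 13.61 q [ 0.21  0.24  1.53  0.    1.35 -0.03]
```

Emit:
pendant(
  plan=[
    [[-0.06,0.01,0,0,0,0,0],[-0.12,0.02,0,0,0,0,0],[-0.18,0.03,0,0,0,0,0],[-0.23,0.038,0.01,0,0,0,0],[-0.26,0.0415,0.02,0,0,0,0],[-0.26,0.0415,0.02,0,0,0,0],[-0.26,0.0415,0.02,0,0,0,0],[-0.26,0.0415,0.02,0,0,0,0]],
  ],
)

```text
time_s: 23.7
eef_pos: [0.6565, -0.004, 0.2045]
eef_rot: [0.0, 0.618, 0.786, 0.0]
wrist_force: [-1.1, -0.2, 0.2]
opening: 0.178
grasp_force: 59.9
```

Run:
```python
from h import *
im,d,p=shot("wrist"); cv2.imwrite("pics/w8.png",im)
im,d,p=shot("side"); cv2.imwrite("pics/s8.png",cv2.resize(im[90:290,180:460],None,fx=2.8,fy=2.8)); W=cloud(d,p)
im2,d2,p2=shot("scene"); W2=cloud(d2,p2); P=tool()[0]; print(P)
for w in (W,W2):
    for a,b in ((.145,.16),(.165,.185),(.185,.2)):
        m=(w[...,2]>a)&(w[...,2]<b)&(np.hypot(w[...,0]-P[0],w[...,1]-P[1])<.03); print(m.sum(),w[m].mean(0).round(4) if m.any() else 0)
```

```bash
python3 go.py .66 -.0045 .105
```

```text
[ 0.65668457 -0.00429498  0.20466697]
35 [ 0.6526 -0.0057  0.1519]
45 [ 0.6528 -0.0064  0.1748]
37 [ 0.6531 -0.0062  0.1924]
17 [ 0.6621 -0.0008  0.152 ]
27 [ 0.6617 -0.0011  0.1745]
7 [ 0.6631 -0.0009  0.187 ]
tool shift [-0.001   0.0031  0.0997] tool y heading deg 13.69 q [-0.19  0.38  1.41  0.    1.35 -0.43]
```

View pics/s8.png

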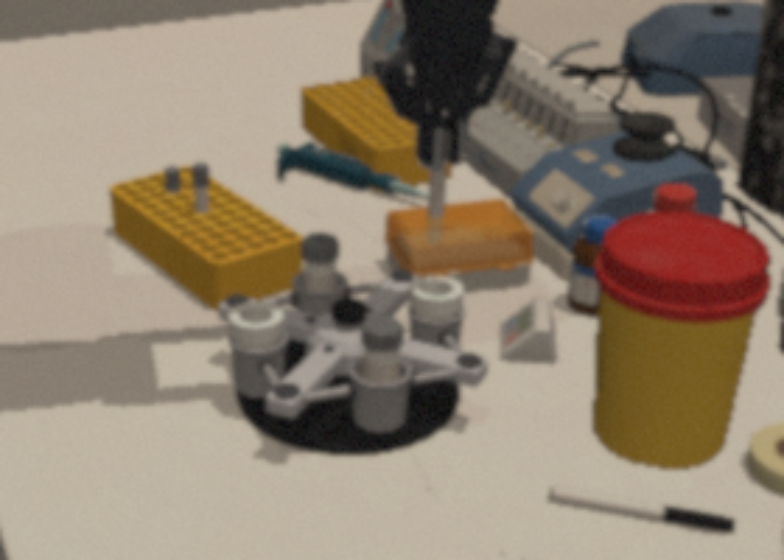

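View pics/w8.png

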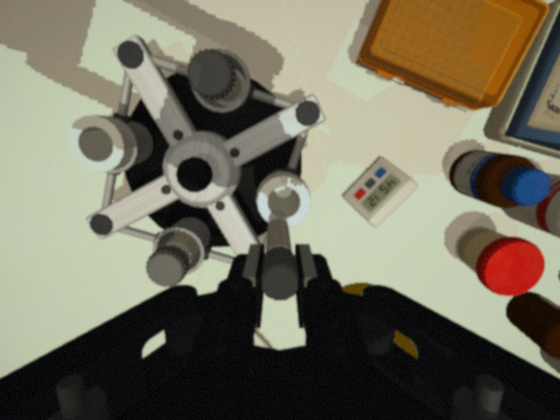

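The tube hangs vertical at (438,185) in the side crop. In the wrist view it is above sleeve 2, whose bore is at (283,198).

Emit:
pendant(
  plan=[
    [[-0.001,0.003,0.03,0,0,0,0],[-0.001,0.003,0.05,0,0,0,0],[-0.001,0.003,0.07,0,0,0,0],[-0.001,0.003,0.085,0,0,0,0],[-0.001,0.003,0.092,0,0,0,0],[-0.001,0.003,0.092,0,0,0,0],[-0.001,0.003,0.092,0,0,0,0]],
  ],
)

```text
time_s: 24.72
eef_pos: [0.6605, -0.0058, 0.1131]
eef_rot: [0.001, 0.618, 0.786, 0.0]
wrist_force: [-0.3, 0.4, -0.9]
opening: 0.178
grasp_force: 59.9
```

```bash
python3 go.py .66 -.0045 .1024
```

```text
tool shift [ 0.0014 -0.0002  0.0107] tool y heading deg 13.6 q [-0.19  0.48  1.47  0.    1.19 -0.43]
```

Emit:
pendant(
  plan=[
    [[0.001,0,0.004,0,0,0,0],[0.001,0,0.008,0,0,0,0],[0.001,0,0.0105,0,0,0,0],[0.001,0,0.011,0,0,0,0],[0.001,0,0.011,0,0,0,0]],
  ],
)

```text
time_s: 25.35
eef_pos: [0.6601, -0.0048, 0.1022]
eef_rot: [0.001, 0.618, 0.786, 0.0]
wrist_force: [-1.0, -0.3, 5.1]
opening: 0.176
grasp_force: 60.8
```

Emit:
pendant(
  plan=[
    [[0,0,0,0,0,0,0.5],[0,0,0,0,0,0,0.5],[0,0,0,0,0,0,0.5],[0,0,-0.05,0,0,0,0.5],[0,0,-0.1,0,0,0,0.5],[0,0,-0.12,0,0,0,0.6],[0,0,-0.12,0,0,0,0.6]],
  ],
)

```text
time_s: 26.22
eef_pos: [0.6604, -0.0048, 0.2226]
eef_rot: [0.001, 0.618, 0.786, 0.001]
wrist_force: [0.0, -1.3, -0.1]
opening: 0.598
grasp_force: 0.0
```

```bash
python3 look.py .66 -.0045 .13 .02; python3 go.py .5406 .2956 .2
```

```text
tcp [ 0.6593 -0.0046  0.2204] rotvec [-1.942 -2.469  0.   ] q [-0.19  0.37  1.39 -0.    1.38 -0.42]
295 px [290. 195.] mid [0.6675 0.0078 0.1282] size [0.0167 0.0146 0.0077] med z 0.1297 minrect ((0.6674620509147644, 0.008188504725694656), 0.008580613881349564)
tool shift [ 0.3197 -0.0447  0.0205] tool y heading deg 13.61 q [-0.19  0.37  1.39 -0.    1.38 -0.42]
```

The tube is fully down with its top at 0.130. It leans about 0.15 rad in the loose bore, which is within the limit. Now the second tall tube.

Emit:
pendant(
  plan=[
    [[0.06,-0.008,0,0,0,0,0.6],[0.12,-0.016,0,0,0,0,0.6],[0.18,-0.025,0,0,0,0,0.6],[0.24,-0.033,0,0,0,0,0.6],[0.32,-0.0447,0.02,0,0,0,0.6],[0.32,-0.0447,0.06,0,0,0,0.6],[0.32,-0.0447,0.09,0,0,0,0.6],[0.32,-0.0447,0.09,0,0,0,0.6],[0.32,-0.0447,0.09,0,0,0,0.6]],
  ],
)

```text
time_s: 27.4
eef_pos: [0.541, 0.2955, 0.131]
eef_rot: [-0.0, 0.619, 0.786, -0.0]
wrist_force: [-0.6, 0.4, 0.3]
opening: 0.595
grasp_force: 0.0
```

```bash
python3 look.py .5406 .2956 .104 .02;python3 go.py .5406 .2956 .074
```

```text
tcp [0.5417 0.2956 0.132 ] rotvec [1.943e+00 2.468e+00 1.000e-03] q [ 0.31  0.37  1.58 -0.    1.19  0.07]
672 px [278. 236.] mid [0.5405 0.2961 0.1027] size [0.0166 0.0166 0.0092] med z 0.105 minrect ((0.5405765771865845, 0.2958771884441376), 0.008688674308359623)
tool shift [ 0.0002 -0.0011  0.058 ] tool y heading deg 13.57 q [ 0.31  0.37  1.58 -0.    1.19  0.07]
```

Emit:
pendant(
  plan=[
    [[0,-0.001,0.03,0,0,0,0.6],[0,-0.001,0.056,0,0,0,0.6],[0,-0.001,0.056,0,0,0,0.6],[0,-0.001,0.056,0,0,0,0],[0,-0.001,0.056,0,0,0,0],[0,-0.001,0.056,0,0,0,0],[0,-0.001,0.056,0,0,0,0],[0,-0.001,0.056,0,0,0,0]],
  ],
)

```text
time_s: 28.45
eef_pos: [0.5415, 0.2961, 0.077]
eef_rot: [0.001, 0.618, 0.786, 0.002]
wrist_force: [0.7, 0.1, 5.9]
opening: 0.176
grasp_force: 58.6
```

Emit:
pendant(
  plan=[
    [[0,0,-0.05,0,0,0,0],[0,0,-0.1,0,0,0,0],[0,0,-0.15,0,0,0,0],[0,0,-0.15,0,0,0,0]],
  ],
)

```text
time_s: 28.95
eef_pos: [0.5425, 0.2966, 0.2309]
eef_rot: [0.003, 0.618, 0.786, 0.004]
wrist_force: [-0.3, 0.3, 0.0]
opening: 0.172
grasp_force: 59.9
```

```bash
python3 go.py .501 .006 .225
```

```text
tool shift [-0.2726 -0.1088  0.0046] tool y heading deg 13.62 q [0.31 0.27 1.5  0.   1.36 0.07]
```

Emit:
pendant(
  plan=[
    [[-0.057,-0.022,0,0,0,0,0],[-0.11,-0.044,0,0,0,0,0],[-0.165,-0.066,0,0,0,0,0],[-0.22,-0.088,0,0,0,0,0],[-0.2726,-0.1088,0.02,0,0,0,0],[-0.2726,-0.1088,0.02,0,0,0,0],[-0.2726,-0.1088,0.02,0,0,0,0],[-0.2726,-0.1088,0.02,0,0,0,0],[-0.2726,-0.1088,0.02,0,0,0,0]],
  ],
)

```text
time_s: 30.08
eef_pos: [0.4985, 0.0063, 0.2054]
eef_rot: [0.0, 0.617, 0.787, 0.0]
wrist_force: [0.3, -0.7, 0.6]
opening: 0.17
grasp_force: 59.8
```

```bash
python3 look.py .501 .0065 .09 .03 w9;python3 go.py .501 .0065 .103
```

```text
tcp [0.4985 0.0061 0.2054] rotvec [1.94  2.471 0.   ] q [-0.23  0.03  1.82  0.    1.28 -0.47]
1290 px [282. 197.] mid [0.5007 0.0084 0.0887] size [0.0451 0.0439 0.009 ] med z 0.0911 minrect ((0.5006846785545349, 0.007658817805349827), 0.023021871224045753)
tool shift [-0.0002  0.0025  0.1024] tool y heading deg 13.72 q [-0.23  0.03  1.82  0.    1.28 -0.47]
```

View pics/w9.png

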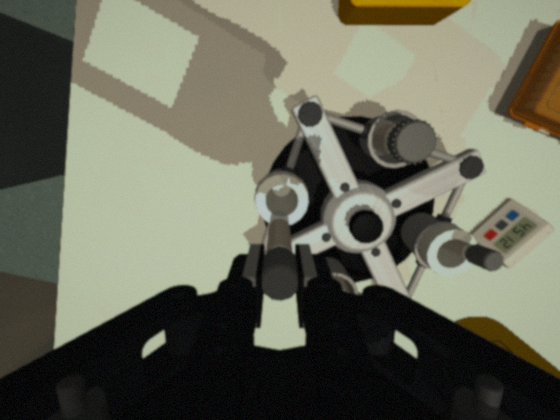

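Tube 2 is held above sleeve 1, whose bore is at (283,197). Tube 1 stands in sleeve 2 at (480,257).

Emit:
pendant(
  plan=[
    [[0,0.0025,0.03,0,0,0,0],[0,0.0025,0.05,0,0,0,0],[0,0.0025,0.07,0,0,0,0],[0,0.0025,0.085,0,0,0,0],[0,0.0025,0.092,0,0,0,0],[0,0.0025,0.092,0,0,0,0],[0,0.0025,0.092,0,0,0,0]],
  ],
)

```text
time_s: 31.0
eef_pos: [0.5013, 0.0056, 0.1139]
eef_rot: [0.001, 0.618, 0.786, 0.0]
wrist_force: [0.5, 0.1, -1.1]
opening: 0.176
grasp_force: 59.9
```

```bash
python3 go.py .501 .0065 .103
```

```text
tool shift [ 0.001  -0.0001  0.0109] tool y heading deg 13.61 q [-0.23  0.16  1.89 -0.    1.09 -0.46]
```

Emit:
pendant(
  plan=[
    [[0.001,0,0.004,0,0,0,0],[0.001,0,0.008,0,0,0,0],[0.001,0,0.0105,0,0,0,0],[0.001,0,0.011,0,0,0,0],[0.001,0,0.011,0,0,0,0]],
  ],
)

```text
time_s: 31.62
eef_pos: [0.5009, 0.0065, 0.1028]
eef_rot: [0.0, 0.618, 0.786, 0.0]
wrist_force: [-1.3, 0.2, 5.6]
opening: 0.18
grasp_force: 60.6
```

Emit:
pendant(
  plan=[
    [[0,0,0,0,0,0,0.5],[0,0,0,0,0,0,0.5],[0,0,0,0,0,0,0.5],[0,0,-0.05,0,0,0,0.5],[0,0,-0.1,0,0,0,0.5],[0,0,-0.15,0,0,0,0.5],[-0.025,0.076,-0.19,0,0,0,0.5],[-0.025,0.076,-0.19,0,0,0,0.5],[-0.025,0.076,-0.19,0,0,0,0.5],[-0.025,0.076,-0.19,0,0,0,0.5]],
  ],
)

```text
time_s: 32.88
eef_pos: [0.579, 0.0005, 0.2908]
eef_rot: [-0.001, 0.618, 0.786, -0.001]
wrist_force: [0.5, -0.1, 0.7]
opening: 0.501
grasp_force: 0.0
```

Run:
```python
from h import *
im,d,p=shot("wrist"); W=cloud(d,p); cv2.imwrite("pics/w10.png",im); Z=W[...,2]
print(tool()[0])
near=np.hypot(W[...,0]-.58,W[...,1])<.16
for c in comps(near&(Z>.096)&(Z<.15),20):
    q=W[c]; zt=np.percentile(q[:,2],95); t=q[q[:,2]>zt-.006]; print(c.sum(),np.argwhere(c).mean(0)[::-1].round(),"top",zt.round(4),"c",t.mean(0).round(4),np.ptp(t,0).round(4))
```

```text
[5.78834613e-01 5.02754820e-04 2.90800472e-01]
877 [305. 112.] top 0.1133 c [0.5858 0.0799 0.1119] [0.0326 0.0329 0.0068]
299 [208. 152.] top 0.1313 c [0.501  0.0216 0.1297] [0.016  0.0163 0.007 ]
346 [362. 202.] top 0.1308 c [0.6667 0.0087 0.1292] [0.0171 0.0163 0.0065]
718 [261. 251.] top 0.1132 c [ 0.5765 -0.0772  0.1118] [0.0326 0.0335 0.0074]
```

View pics/w10.png

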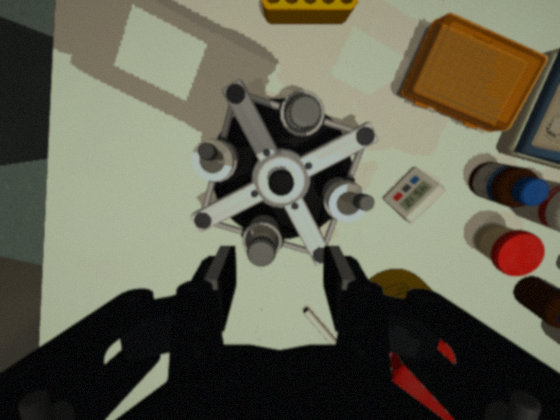

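The final view shows containers at (305,112) and (261,251). The tubes in their sleeves are at (208,152) and (362,202), with tops at 0.130 and lean within the limit (about 0.18 rad at most). Everything is at its expected height, so I'm handing it in.

Emit:
pendant(
  plan=[
    [[0,0,-0.05,0,0,0,0.5],[0,0,-0.05,0,0,0,0.5],[0,0,-0.05,0,0,0,0.5],[0,0,-0.05,0,0,0,0.5]],
  ],
)

```text
time_s: 33.42
eef_pos: [0.5793, 0.0004, 0.3406]
eef_rot: [-0.001, 0.618, 0.786, -0.001]
wrist_force: [-0.5, -0.4, 0.4]
opening: 0.502
grasp_force: 0.0
```

```bash
python3 -c "
from bench import workorder; print(workorder.hand_in())"
```

```text
the job is handed in; nothing more can be done
None
```

I loaded the rotor and handed the job in at about 33 s: the loose container is opposite the loaded one, and each of the other two buckets holds a seated sleeve with a tall tube fully down in it, leaning an estimated 0.16–0.18 rad (limit 0.22); the hand-in returned no verdict, so the pass is not confirmed.

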